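Slack off the wing screw and slide the bowl stop up to the stacked bowls

ROBOT

A 6-joint arm with a two-finger parallel gripper is mounted at the origin on the work surface; the furniture and walls round the work are solid. World frame = base frame: x ahead of the robot, y to its left, z up, the work surface at z = 0. Lengths are in m, angles in rad, forces in N, time in s.
With the tool pointing down it reaches from about 0.25 to 0.8 m from the base axis. Payload 3.9 kg.
Tool frame: the origin (TCP) lies on the centre line of the jaws, within the pads' length; the fingertips stand 11 mm ahead of it and the grasp point (between the pads) lies 8 mm behind it; z points along the fingers, y is the line along which they close (so a half turn about z gives the same grasp; the last joint's range is limited). The gripper opens to 85 mm and grips with 20 to 120 N. Pads are 22 mm wide; open, the fingers measure 114 mm over their backs; the gripper's body (76 mm by 85 mm) begins 54 mm behind the grasp point. The pads swing forward as they close: fully open they stand 13 mm farther back than shut.
Start: joints at [1.234, 0.26, -0.138, 1.173, 0, 1.571], TCP at [0.173, 0.495, 0.242] pointing down, gripper open.
Joint ranges: [-2.78, 2.78], [-0.83, 1.72], [-1.28, 1.37], [-1.9, 2.12], [-1.57, 1.48], [-3.14, 3.14]. Speed limits (rad/s): [2.57, 2.57, 3.14, 3.14, 3.14, 3.14].

INTERFACE

Orientations are given as [roll, pitch, yaw] about the fixed x, y, z axes, in that order (R = Rz(yaw) Ry(pitch) Rx(roll)).
In Python, from plant import telemetry, cams, sign_off gives the robot as it stands.
- The arm moves only by the tool step_arm, never from a script. Its argument "commands" is a list of rows, each an object of numbers: "dx", "dy", "dz": the shift along the tool's x, y, z in cm; "rx", "ry", "rz": the turn, a rotation vector about the tool's x, y, z in degrees. In form: [{"dx": .., "dy": .., "dz": .., "rx": .., "ry": .., "rz": ..}, ...]. A call has 1 to 12 rows; each row shifts and turns the commanded pose from where the row before left it, along the tool's axes as they then stand; what a row does not reach is not made up. A row lasts 1/10 s, in which the tool goes at most 50 mm and 8.59 degrees, less where a joint would pass 70% of its speed; a pose out of reach is approached as far as the arm can. A call is refused whole if a number of a shift passes 5 or a number of a turn 8.59, either way. A call with a gripper value outside its range is refused whole. "claw" is the closure in counts, from 0 (fully open) to 255 (shut), set as the call begins (left out, the last holds). The fingers move at their own pace and stop on an object; the grip force is fixed at half the most. Time passes only in rows, so rows that do not move let the fingers close. It gives the time, the measured TCP pose, the force, the opening and the grip force at its end, in the units of the state.
- telemetry.get_state(): the state, without advancing time (a new reading comes with each control period).
- cams.get_image(name): name is "scene" or "top"; returns the picture (400x640x3 uint8, blue, green, red); there is no depth.
- cams.get_calibration(name): a dict with "fov_y" (degrees; the focal length in pixels is half the picture's height over the tangent of half this angle, whatever the lens; pixels are square), "cx", "cy" (the principal point, pixels), "world_from_camera" (4x4, takes a point from camera to world coordinates). Camera axes: x right, y up, looking along -z (the intrinsics and any distortion apply to the point x, -y, -z); pixel columns grow to the right and rows downward; lengths in m; the calibration is good to about 2 mm. A picture is of the moment at which its call begins. get_calibration takes no time and is no camera call.
- sign_off(): hands the job in; it is judged then, once.
The state is a dict: "time_s": time; "q": joint angles; "joint_vel": joint speeds; "joint_torque": joint torques, N m; "tcp_pos": TCP position; "tool_rot": TCP orientation; "force": force on the tool from outside, world axes, zero at the start; "ft_torque": the same for the moment, N m; "grip_width": finger opening in m; "finger_force": force on a finger pad.
Only numpy, scipy, OpenCV 4.12 (cv2) and the standard library are available. Lean on these libraries where they do the work, as an engineer would, in place of code of your own. Each camera call takes 0.05 s, during which the arm holds its last target. There are 200 camera calls.

TASK

The clean bowls stand loose in front of the guide rail and want their stop beside them. Loosen the wing screw of the bowl stop (the collar with the upright plate) by about a quarter turn anticlockwise, then slide that stop along the rail until its plate stands close beside the bowls, not more than a finger's breadth away, without shoving them along. Leave the screw slack, and leave the plain collar at the other end and its screw alone.

Things in the scene. Friction and masses are not known exactly. Their poses are not given: they have to be found in the camera images.
- stop_top (a point): Point on the axis of the bowl stop's wing screw, 100 mm up; slides with the stop, does not turn. Its -y axis runs along the rail towards the bowls. The wing centred here is an upright steel bar 46 mm long, 10 mm thick, from 82 to 108 mm over the counter when tight, free beneath down to 72. The stop plate's face to the bowls is 18 mm along -y; plate from 10 to 120 mm along -x, top 70 mm up.
- stop_screw (a joint): Turn of that wing screw, rad, 0 to 1.8, growing anticlockwise from above (loosening); starts at 0 to 0.2, friction 0.06 N m. At 0 the wing's length lies along the rail, at value a it is turned a anticlockwise. It rises 3 mm per rad. Above 1.05 the stop is free: it slides along -y with about 2 N (up to 240 mm), also while the wing is held, and stays where left; at 0 to 0.2 it is locked.
- bowls: Stack of white bowls, round, 140 mm across its rims (60 to 97 mm up), 97 mm high, 0.8 kg, loose on the counter on the robot's side of the rail; origin at the centre of its underside. Its centre stands about 100 mm from the rod's axis, in the way of the stop's plate. At the start 50 to 110 mm lie between the plate and the nearest rim, along the rail.
- collar_screw (a joint): Turn of the other, identical wing screw, on the plain collar (no plate) 295 mm from the stop's starting place along the rail, beyond the bowls, rad. Not to be turned. Both collars are dark steel rings of 42 mm diameter, 36 mm long, on a 22 mm steel rod, axis 45 mm over the counter, that runs 380 mm between two fixed posts 62 mm high.

How it is judged:
By the outcome, as a careful person would: the job done as asked, in the order asked, and still so for the second after the job is handed in, with the robot touching nothing.
It also fails if it takes over 40 s, if anything falls off the work surface, if the arm or the gripper's body presses on something with over 40 N, if the wrist force passes 120 N, or if a joint passes its speed limit or range.

## Working session

There is one attempt and no reset: what is moved stays moved. The work goes in short steps, Python scripts to look and compute and a tool call to move; the robot and the scene stay as the last step left them, time stands still between calls to the robot, and variables do not carry over. Pictures are saved under pics/ and viewed, at most 10 in all, crops included, and the job is handed in when it is done.

Besides the shell and the picture viewer there is one more tool, called after ">>>" as name(argument=value, ...), one argument or row to a line, values as JSON. step_arm: Moves the arm, as the interface text tells. Its arguments: {"type":"object","properties":{"commands":{"type":"array"},"claw":{"type":"number"}},"required":["commands"]}

```bash
mkdir -p pics
python3 - <<'E'
from plant import telemetry, cams
import cv2
s=telemetry.get_state();print(s)
for n in("scene","top"):
    cv2.imwrite(f"pics/{n}0.png",cams.get_image(n));print(n,cams.get_calibration(n))
E
```

```text
{'time_s': 0.0, 'q': array([ 1.23398338e+00,  2.60656459e-01, -1.39372444e-01,  1.17271247e+00,
       -6.15493448e-06,  1.57080941e+00]), 'joint_vel': array([-0.00149017, -0.0020645 ,  0.00124589, -0.00101227, -0.00083902,
       -0.00055865]), 'joint_torque': array([-1.37647712e-04, -4.05675745e+01,  2.53924513e+01,  1.90043589e-02,
       -4.03697504e-05,  2.34004069e-06]), 'tcp_pos': array([0.17328393, 0.49487195, 0.24147807]), 'tool_rot': array([-3.13964760e+00,  6.18036609e-06,  2.80476664e+00]), 'force': array([ 0.40392653,  0.02645967, -0.42330907]), 'ft_torque': array([-0.0712755 ,  0.00566785,  0.02315897]), 'finger_force': 0.0, 'grip_width': 0.08531927019473044}
scene {'fov_y': 51.50038413243058, 'cx': 323.44492168094035, 'cy': 197.7147594328611, 'world_from_camera': array([[-0.00175911,  0.8372709 , -0.54678546,  0.00152814],
       [-0.99996562,  0.00295793,  0.00774643, -0.06455676],
       [ 0.00810321,  0.54678029,  0.83723691,  0.78385539],
       [ 0.        ,  0.        ,  0.        ,  1.        ]])}
top {'fov_y': 45.4239642555627, 'cx': 314.9624822489881, 'cy': 196.2676019136016, 'world_from_camera': array([[ 6.41664079e-06,  9.95169610e-01, -9.81705029e-02,
         3.76165729e-01],
       [-9.99993682e-01,  3.55362609e-04,  3.53700407e-03,
        -6.07092604e-02],
       [ 3.55480509e-03,  9.81698599e-02,  9.95163324e-01,
         9.33143596e-01],
       [ 0.00000000e+00,  0.00000000e+00,  0.00000000e+00,
         1.00000000e+00]])}
```

View pics/scene0.png

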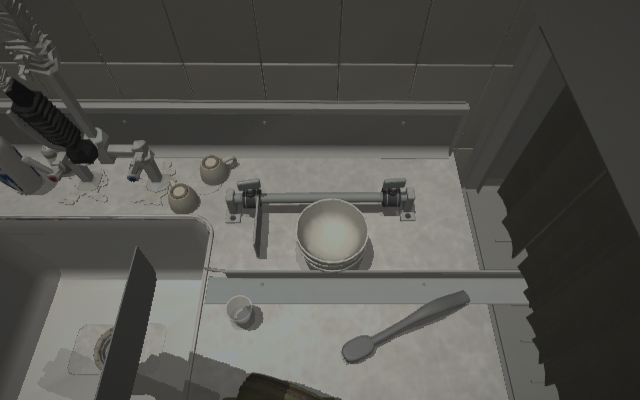

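View pics/top0.png

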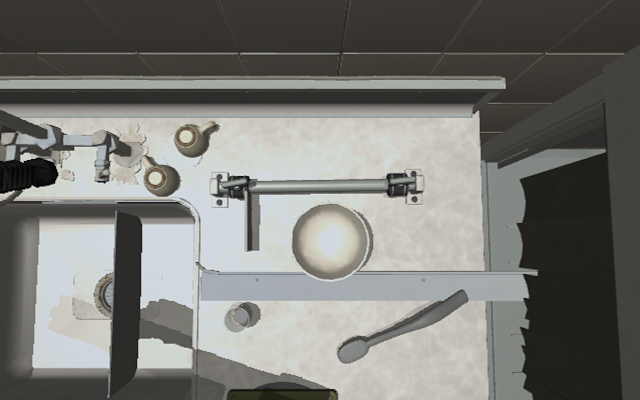

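The scene picture shows the stop with its plate on the left (about 250,200), the bowls at (332,232) and the plain collar on the right (395,198). The top view has the stop wing near (236,184), the plate at (252,220), the bowls at (332,242) and the collar at (398,185). I'll enlarge both.

```bash
python3 - <<'E'
import cv2
a=cv2.imread("pics/top0.png")[155:290,200:390];b=cv2.imread("pics/scene0.png")[170:275,215:380]
cv2.imwrite("pics/topc.png",cv2.convertScaleAbs(cv2.resize(a,None,fx=4,fy=4,interpolation=cv2.INTER_CUBIC),alpha=1.2))
cv2.imwrite("pics/scenec.png",cv2.convertScaleAbs(cv2.resize(b,None,fx=4.8,fy=4.8,interpolation=cv2.INTER_CUBIC),alpha=1.5))
E
cat > h.py <<'E'
import numpy as np
from plant import cams
def ray(n,u,v):
    c=cams.get_calibration(n);f=200/np.tan(np.radians(c["fov_y"]/2));T=c["world_from_camera"]
    return T[:3,3],T[:3,:3]@np.array([(u-c["cx"])/f,-(v-c["cy"])/f,-1])
def at(n,u,v,z):
    o,d=ray(n,u,v);return o+d*(z-o[2])/d[2]
def proj(n,p):
    c=cams.get_calibration(n);f=200/np.tan(np.radians(c["fov_y"]/2));T=c["world_from_camera"]
    q=T[:3,:3].T@(np.asarray(p)-T[:3,3]);return c["cx"]-f*q[0]/q[2],c["cy"]+f*q[1]/q[2]
E
```

```text
(no output)
```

View pics/topc.png

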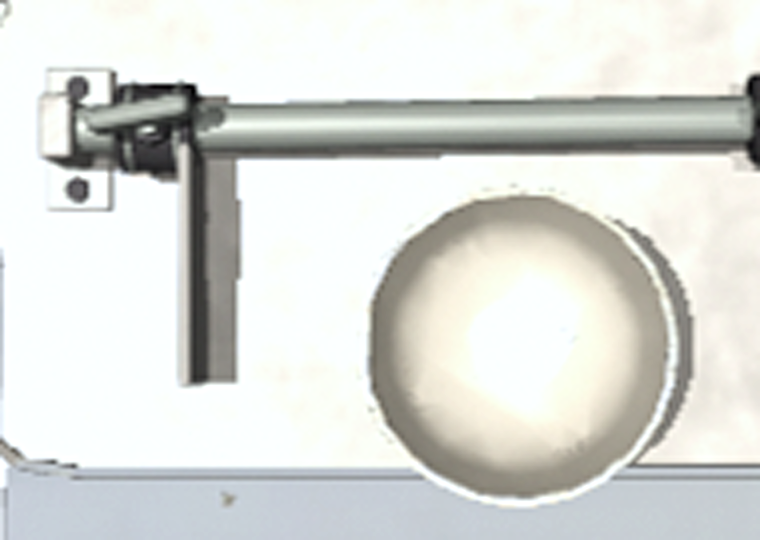

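View pics/scenec.png

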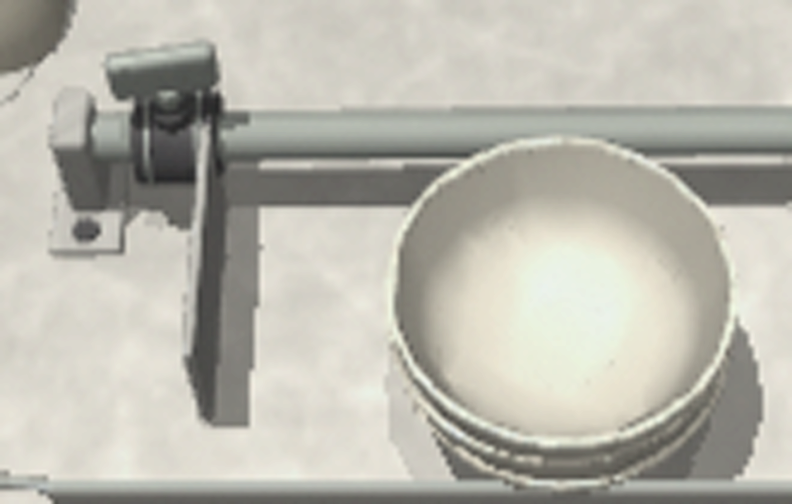

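Run:
```python
from h import *
np.set_printoptions(precision=4,suppress=True)
t=lambda x,y,z:at("top",200+x/4,155+y/4,z)
s=lambda x,y,z:at("scene",215+x/4.8,170+y/4.8,z)
print("wing T",t(88,121,.108),t(190,103,.108),t(139,112,.108),"S",s(107,57,.108),s(213,43,.108),s(161,57,.108))
print("plate face T",t(191,150,.07),t(190,383,.07))
print("rod",t(240,128,.05),t(745,126,.05))
print("bowl T",t(370,350,.097),t(676,350,.097),t(522,195,.097),t(522,506,.097))
print("bowl S",s(391,292,.097),s(736,292,.097),s(565,137,.097),s(565,447,.097))
print("plate S front bottom?",s(187,355,.07),s(210,425,.0))
print("other",at("top",398,184,.108), "ledge",at("top",300,272,0.0),at("scene",300,272,0.0))
```

```text
wing T [0.4767 0.0979 0.108 ] [0.4847 0.0537 0.108 ] [0.4807 0.0758 0.108 ] S [0.48   0.1008 0.108 ] [0.4873 0.0575 0.108 ] [0.4801 0.0784 0.108 ]
plate face T [0.4681 0.0583 0.07  ] [0.3631 0.0573 0.07  ]
rod [0.4806 0.0384 0.05  ] [ 0.4816 -0.1966  0.05  ]
bowl T [ 0.3777 -0.0246  0.097 ] [ 0.3777 -0.1578  0.097 ] [ 0.4455 -0.091   0.097 ] [ 0.3106 -0.0905  0.097 ]
bowl S [ 0.3756 -0.0201  0.097 ] [ 0.3759 -0.1553  0.097 ] [ 0.4482 -0.0892  0.097 ] [ 0.31   -0.0873  0.097 ]
plate S front bottom? [0.3616 0.062  0.07  ] [0.3635 0.0616 0.    ]
other [ 0.4791 -0.2082  0.108 ] ledge [ 0.3212 -0.0351  0.    ] [ 0.334  -0.0241  0.    ]
```

The wing axis agrees in both views at about (0.480, 0.077). The plate face is at y≈0.059 and the near rim at y≈-0.020, so the gap is about 78 mm, inside the stated range. Before moving I'll check the heights of the sink divider and the faucet along the path.

Run:
```python
from h import *
np.set_printoptions(precision=3,suppress=True)
def tri(a,b):
    o1,d1=ray("top",*a);o2,d2=ray("scene",*b)
    k=np.linalg.lstsq(np.c_[d1,-d2],o2-o1,rcond=None)[0];p,q=o1+k[0]*d1,o2+k[1]*d2;return (p+q)/2,np.linalg.norm(p-q)
print("divider far end, two corners",tri((116,211),(137,248)),tri((139,214),(155,262)))
print("sprayer tip",tri((50,172),(90,155)),"spout end",tri((102,175),(133,178)))
print("divider near",tri((108,398),(103,398)))
p=np.array([.173,.495]);R=lambda psi:np.c_[[np.cos(psi),np.sin(psi)],[np.sin(psi),-np.cos(psi)]]
print("tool xy to (.30,.20)",R(2.8048).T@(np.array([.30,.20])-[.1733,.4949]))
```

```text
divider far end, two corners (array([ 0.447,  0.376, -0.123]), np.float64(0.0012648220296426497)) (array([ 0.445,  0.355, -0.199]), np.float64(0.0057179164684483365))
sprayer tip (array([0.489, 0.36 , 0.18 ]), np.float64(0.00435593927166688)) spout end (array([0.496, 0.314, 0.098]), np.float64(0.0038267592723839343))
divider near (array([0.099, 0.302, 0.03 ]), np.float64(0.019550308114135023))
tool xy to (.30,.20) [-0.217 -0.236]
```

>>> step_arm(
  commands=[
    {"dx": -1.8,"dy": -1.95},
    {"dx": -1.8,"dy": -1.95},
    {"dx": -1.8,"dy": -1.95},
    {"dx": -1.8,"dy": -1.95},
    {"dx": -1.8,"dy": -1.95},
    {"dx": -1.8,"dy": -1.95},
    {"dx": -1.8,"dy": -1.95},
    {"dx": -1.8,"dy": -1.95},
    {"dx": -1.8,"dy": -1.95},
    {"dx": -1.8,"dy": -1.95},
    {"dx": -1.8,"dy": -1.95},
    {"dx": -1.8,"dy": -1.95},
  ],
)

```text
$.commands[0]: bad value
```

>>> step_arm(
  commands=[
    {"rz": 6.12},
    {"rz": 6.12},
    {"rz": 6.12},
    {"rz": 6.12},
    {"rz": 6.12},
    {"rz": 6.12},
    {"rz": 6.12},
    {"rz": 6.12},
    {"rz": 6.12},
    {"rz": 6.12},
    {},
    {},
  ],
)

```text
$.commands[0]: bad value
```

```bash
cat >> h.py <<'E'
def to(x,y,z,yawdeg=None):
    from plant import telemetry
    from scipy.spatial.transform import Rotation as Ro
    s=telemetry.get_state();R=Ro.from_euler("xyz",s["tool_rot"])
    print("t",s["time_s"],"q",np.round(s["q"],3),"tcp",np.round(s["tcp_pos"],4),"rpy deg",np.round(np.degrees(s["tool_rot"]),2),"F",np.round(s["force"],1),"w",s["grip_width"])
    print("move cm",np.round(R.inv().apply(np.array([x,y,z])-s["tcp_pos"])*100,2))
E
python3 -c "
from h import *
to(.48,.077,.16)"
```

```text
t 0.1 q [ 1.234  0.261 -0.139  1.173  0.     1.571] tcp [0.1733 0.4949 0.2415] rpy deg [-179.9   -0.   160.7] F [ 0.1 -0.  -0.1] w 0.08529534089464884
move cm [-42.76 -29.29   8.21]
```

Refused: each row apparently needs all six numbers.

>>> step_arm(
  commands=[
    {"dx": -1.8,"dy": -1.95,"dz": 0,"rx": 0,"ry": 0,"rz": 0},
    {"dx": -1.8,"dy": -1.95,"dz": 0,"rx": 0,"ry": 0,"rz": 0},
    {"dx": -1.8,"dy": -1.95,"dz": 0,"rx": 0,"ry": 0,"rz": 0},
    {"dx": -1.8,"dy": -1.95,"dz": 0,"rx": 0,"ry": 0,"rz": 0},
    {"dx": -1.8,"dy": -1.95,"dz": 0,"rx": 0,"ry": 0,"rz": 0},
    {"dx": -1.8,"dy": -1.95,"dz": 0,"rx": 0,"ry": 0,"rz": 0},
    {"dx": -1.8,"dy": -1.95,"dz": 0,"rx": 0,"ry": 0,"rz": 0},
    {"dx": -1.8,"dy": -1.95,"dz": 0,"rx": 0,"ry": 0,"rz": 0},
    {"dx": -1.8,"dy": -1.95,"dz": 0,"rx": 0,"ry": 0,"rz": 0},
    {"dx": -1.8,"dy": -1.95,"dz": 0,"rx": 0,"ry": 0,"rz": 0},
    {"dx": -1.8,"dy": -1.95,"dz": 0,"rx": 0,"ry": 0,"rz": 0},
    {"dx": -1.8,"dy": -1.95,"dz": 0,"rx": 0,"ry": 0,"rz": 0},
  ],
)

```text
time_s: 1.3
tcp_pos: [0.3, 0.2021, 0.242]
tool_rot: [-3.141, -0.0, 2.805]
force: [0.9, 0.7, 0.6]
grip_width: 0.0855
finger_force: 0.0
```

>>> step_arm(
  commands=[
    {"dx": 0,"dy": 0,"dz": 0,"rx": 0,"ry": 0,"rz": 6.12},
    {"dx": 0,"dy": 0,"dz": 0,"rx": 0,"ry": 0,"rz": 6.12},
    {"dx": 0,"dy": 0,"dz": 0,"rx": 0,"ry": 0,"rz": 6.12},
    {"dx": 0,"dy": 0,"dz": 0,"rx": 0,"ry": 0,"rz": 6.12},
    {"dx": 0,"dy": 0,"dz": 0,"rx": 0,"ry": 0,"rz": 6.12},
    {"dx": 0,"dy": 0,"dz": 0,"rx": 0,"ry": 0,"rz": 6.12},
    {"dx": 0,"dy": 0,"dz": 0,"rx": 0,"ry": 0,"rz": 6.12},
    {"dx": 0,"dy": 0,"dz": 0,"rx": 0,"ry": 0,"rz": 6.12},
    {"dx": 0,"dy": 0,"dz": 0,"rx": 0,"ry": 0,"rz": 6.12},
    {"dx": 0,"dy": 0,"dz": 0,"rx": 0,"ry": 0,"rz": 6.12},
    {"dx": 0,"dy": 0,"dz": 0,"rx": 0,"ry": 0,"rz": 0},
    {"dx": 0,"dy": 0,"dz": 0,"rx": 0,"ry": 0,"rz": 0},
  ],
)

```text
time_s: 2.5
tcp_pos: [0.2998, 0.2031, 0.2421]
tool_rot: [-3.141, 0.0, 1.739]
force: [0.8, 0.6, 0.1]
grip_width: 0.0855
finger_force: 0.0
```

```bash
python3 -c "
from h import *
to(.48,.077,.16)"
```

```text
t 2.5 q [ 0.595 -0.02  -0.469  1.122  0.     1.998] tcp [0.2998 0.2031 0.2421] rpy deg [-1.7997e+02  1.0000e-02  9.9630e+01] F [0.8 0.6 0.1] w 0.08554464490854918
move cm [-15.45  15.66   8.21]
```

>>> step_arm(
  commands=[
    {"dx": -1.54,"dy": 1.57,"dz": 0,"rx": 0,"ry": 0,"rz": 0},
    {"dx": -1.54,"dy": 1.57,"dz": 0,"rx": 0,"ry": 0,"rz": 0},
    {"dx": -1.54,"dy": 1.57,"dz": 0,"rx": 0,"ry": 0,"rz": 0},
    {"dx": -1.54,"dy": 1.57,"dz": 0.8,"rx": 0,"ry": 0,"rz": 0},
    {"dx": -1.54,"dy": 1.57,"dz": 0.8,"rx": 0,"ry": 0,"rz": 0},
    {"dx": -1.54,"dy": 1.57,"dz": 0.8,"rx": 0,"ry": 0,"rz": 0},
    {"dx": -1.54,"dy": 1.57,"dz": 0.8,"rx": 0,"ry": 0,"rz": 0},
    {"dx": -1.54,"dy": 1.57,"dz": 0.8,"rx": 0,"ry": 0,"rz": 0},
    {"dx": -1.54,"dy": 1.57,"dz": 0.8,"rx": 0,"ry": 0,"rz": 0},
    {"dx": -1.54,"dy": 1.57,"dz": 0.8,"rx": 0,"ry": 0,"rz": 0},
    {"dx": 0,"dy": 0,"dz": 0,"rx": 0,"ry": 0,"rz": 0},
    {"dx": 0,"dy": 0,"dz": 0,"rx": 0,"ry": 0,"rz": 0},
  ],
)

```text
time_s: 3.7
tcp_pos: [0.4798, 0.0772, 0.1859]
tool_rot: [-3.14, -0.0, 1.737]
force: [0.7, 0.8, -0.3]
grip_width: 0.0855
finger_force: 0.0
```

```bash
python3 -c "
from h import *
import cv2
to(.48,.077,.086)
a=cams.get_image('scene')[100:280,190:380]
cv2.imwrite('pics/s1.png',cv2.convertScaleAbs(cv2.resize(a,None,fx=3.2,fy=3.2,interpolation=cv2.INTER_CUBIC),alpha=1.4))
"
```

```text
t 3.7 q [ 0.159  0.228 -0.335  1.01   0.     1.564] tcp [0.4798 0.0772 0.1859] rpy deg [-1.7991e+02 -2.0000e-02  9.9510e+01] F [ 0.7  0.8 -0.3] w 0.08549542724940747
move cm [-0.02  0.03  9.99]
```

View pics/s1.png

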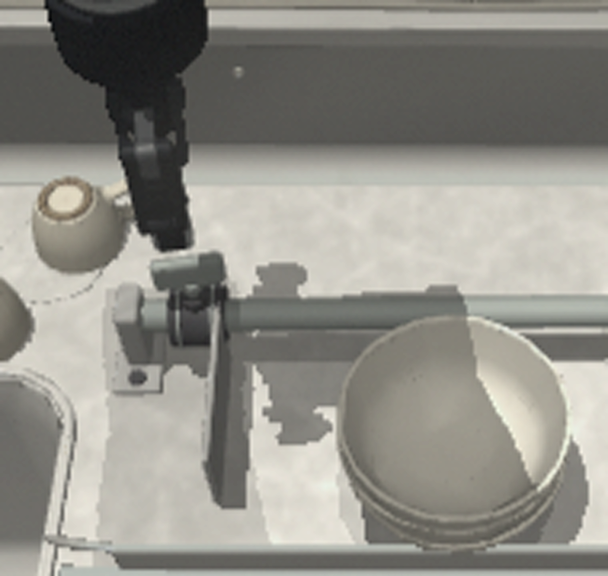

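The near finger hangs over the wing (about 190,265 in the crop), with mugs and bowls clear. Descending.

>>> step_arm(
  commands=[
    {"dx": 0,"dy": 0,"dz": 1.2,"rx": 0,"ry": 0,"rz": 0},
    {"dx": 0,"dy": 0,"dz": 1.2,"rx": 0,"ry": 0,"rz": 0},
    {"dx": 0,"dy": 0,"dz": 1.2,"rx": 0,"ry": 0,"rz": 0},
    {"dx": 0,"dy": 0,"dz": 1.2,"rx": 0,"ry": 0,"rz": 0},
    {"dx": 0,"dy": 0,"dz": 1.2,"rx": 0,"ry": 0,"rz": 0},
    {"dx": 0,"dy": 0,"dz": 1.0,"rx": 0,"ry": 0,"rz": 0},
    {"dx": 0,"dy": 0,"dz": 0.8,"rx": 0,"ry": 0,"rz": 0},
    {"dx": 0,"dy": 0,"dz": 0.8,"rx": 0,"ry": 0,"rz": 0},
    {"dx": 0,"dy": 0,"dz": 0.7,"rx": 0,"ry": 0,"rz": 0},
    {"dx": 0,"dy": 0,"dz": 0.6,"rx": 0,"ry": 0,"rz": 0},
    {"dx": 0,"dy": 0,"dz": 0,"rx": 0,"ry": 0,"rz": 0},
    {"dx": 0,"dy": 0,"dz": 0,"rx": 0,"ry": 0,"rz": 0},
  ],
)

```text
time_s: 4.95
tcp_pos: [0.4803, 0.0773, 0.0873]
tool_rot: [-3.141, 0.0, 1.737]
force: [0.5, 0.1, -0.4]
grip_width: 0.0852
finger_force: 0.0
```

>>> step_arm(
  commands=[
    {"dx": 0,"dy": 0,"dz": 0,"rx": 0,"ry": 0,"rz": 0},
    {"dx": 0,"dy": 0,"dz": 0,"rx": 0,"ry": 0,"rz": 0},
    {"dx": 0,"dy": 0,"dz": 0,"rx": 0,"ry": 0,"rz": 0},
    {"dx": 0,"dy": 0,"dz": 0,"rx": 0,"ry": 0,"rz": 0},
    {"dx": 0,"dy": 0,"dz": 0,"rx": 0,"ry": 0,"rz": 0},
    {"dx": 0,"dy": 0,"dz": 0,"rx": 0,"ry": 0,"rz": 0},
  ],
  claw=170,
)

```text
time_s: 5.55
tcp_pos: [0.4803, 0.0773, 0.0873]
tool_rot: [3.142, 0.0, 1.737]
force: [-0.2, -1.0, -0.5]
grip_width: 0.0284
finger_force: 0.0
```

>>> step_arm(
  commands=[
    {"dx": 0,"dy": 0,"dz": 0,"rx": 0,"ry": 0,"rz": 0},
    {"dx": 0,"dy": 0,"dz": 0,"rx": 0,"ry": 0,"rz": 0},
    {"dx": 0,"dy": 0,"dz": 0,"rx": 0,"ry": 0,"rz": 0},
    {"dx": 0,"dy": 0,"dz": 0,"rx": 0,"ry": 0,"rz": 0},
    {"dx": 0,"dy": 0,"dz": 0,"rx": 0,"ry": 0,"rz": 0},
  ],
  claw=255,
)

```text
time_s: 6.05
tcp_pos: [0.4818, 0.0776, 0.0878]
tool_rot: [3.139, -0.0, 1.737]
force: [5.4, 0.8, 0.3]
grip_width: 0.0127
finger_force: 58.5
```

```bash
python3 -c "
from h import *
to(.48,.077,.086)
from plant import telemetry;print(telemetry.get_state()['ft_torque'])"
```

```text
t 6.05 q [ 0.16   0.319 -0.495  0.755  0.     1.565] tcp [0.4818 0.0776 0.0878] rpy deg [179.83  -0.    99.5 ] F [5.4 0.8 0.3] w 0.012715883185310538
move cm [-0.02 -0.19  0.18]
[ 0.13304584 -1.11600083 -0.01486542]
```

>>> step_arm(
  commands=[
    {"dx": 0,"dy": 0.15,"dz": -0.05,"rx": 0,"ry": 0,"rz": 0},
    {"dx": 0,"dy": 0,"dz": -0.03,"rx": 0,"ry": 0,"rz": -5},
    {"dx": 0,"dy": 0,"dz": -0.03,"rx": 0,"ry": 0,"rz": -5},
    {"dx": 0,"dy": 0,"dz": -0.03,"rx": 0,"ry": 0,"rz": -5},
    {"dx": 0,"dy": 0,"dz": -0.03,"rx": 0,"ry": 0,"rz": -5},
    {"dx": 0,"dy": 0,"dz": 0,"rx": 0,"ry": 0,"rz": 0},
  ],
)

```text
time_s: 6.65
tcp_pos: [0.4826, 0.0778, 0.089]
tool_rot: [3.14, 0.0, 2.087]
force: [5.2, 1.3, -2.0]
grip_width: 0.0124
finger_force: 58.5
```

```bash
python3 -c "
from h import *
to(.48,.077,.086)
from plant import telemetry;print(telemetry.get_state()['ft_torque'])"
```

```text
t 6.65 q [ 0.16   0.319 -0.49   0.76   0.     1.214] tcp [0.4826 0.0778 0.089 ] rpy deg [1.7993e+02 2.0000e-02 1.1959e+02] F [ 5.2  1.3 -2. ] w 0.012421722649706835
move cm [ 0.06 -0.26  0.3 ]
[ 0.21540799 -1.09041737  0.02267453]
```

>>> step_arm(
  commands=[
    {"dx": 0,"dy": 0,"dz": -0.03,"rx": 0,"ry": 0,"rz": -5},
    {"dx": 0,"dy": 0,"dz": -0.03,"rx": 0,"ry": 0,"rz": -5},
    {"dx": 0,"dy": 0,"dz": -0.03,"rx": 0,"ry": 0,"rz": -5},
    {"dx": 0,"dy": 0,"dz": -0.03,"rx": 0,"ry": 0,"rz": -5},
    {"dx": 0,"dy": 0,"dz": -0.03,"rx": 0,"ry": 0,"rz": -5},
    {"dx": 0,"dy": 0,"dz": -0.03,"rx": 0,"ry": 0,"rz": -5},
    {"dx": 0,"dy": 0,"dz": -0.03,"rx": 0,"ry": 0,"rz": -5},
    {"dx": 0,"dy": 0,"dz": -0.03,"rx": 0,"ry": 0,"rz": -5},
    {"dx": 0,"dy": 0,"dz": -0.03,"rx": 0,"ry": 0,"rz": -5},
    {"dx": 0,"dy": 0,"dz": -0.03,"rx": 0,"ry": 0,"rz": -5},
    {"dx": 0,"dy": 0,"dz": -0.03,"rx": 0,"ry": 0,"rz": -5},
    {"dx": 0,"dy": 0,"dz": -0.02,"rx": 0,"ry": 0,"rz": -4},
  ],
)

```text
time_s: 7.85
tcp_pos: [0.4835, 0.078, 0.0923]
tool_rot: [3.141, 0.003, 3.119]
force: [8.0, 2.6, -6.0]
grip_width: 0.0123
finger_force: 58.5
```

```bash
python3 -c "
from h import *
import cv2
to(.48,.077,.086)
a=cams.get_image('scene')[100:280,190:380]
cv2.imwrite('pics/s2.png',cv2.convertScaleAbs(cv2.resize(a,None,fx=3.2,fy=3.2,interpolation=cv2.INTER_CUBIC),alpha=1.4))
"
```

```text
t 7.85 q [ 0.16   0.316 -0.484  0.768  0.     0.183] tcp [0.4835 0.078  0.0923] rpy deg [1.7995e+02 1.6000e-01 1.7869e+02] F [ 8.   2.6 -6. ] w 0.012302389756698123
move cm [ 0.35 -0.11  0.63]
```

View pics/s2.png

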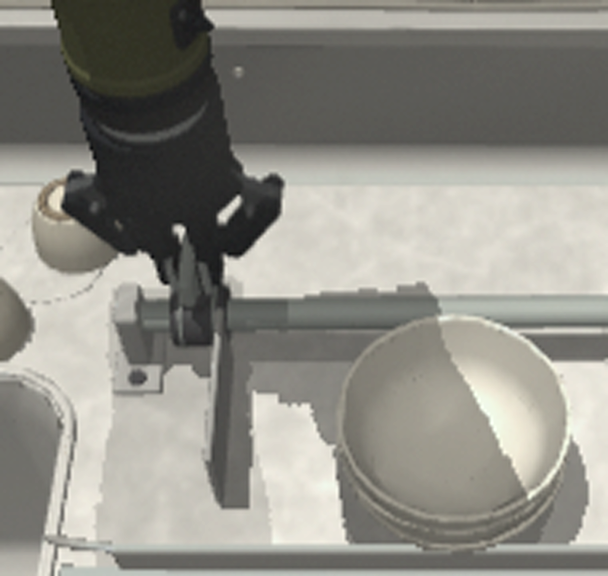

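The wing now stands across the rail, turned about 79°, and the plate and bowls have not moved. Next is the slide, 60 mm first.

>>> step_arm(
  commands=[
    {"dx": -0.15,"dy": 0,"dz": 0.08,"rx": 0,"ry": 0,"rz": 0},
    {"dx": 0,"dy": -0.6,"dz": 0,"rx": 0,"ry": 0,"rz": 0},
    {"dx": 0,"dy": -0.6,"dz": 0,"rx": 0,"ry": 0,"rz": 0},
    {"dx": 0,"dy": -0.6,"dz": 0,"rx": 0,"ry": 0,"rz": 0},
    {"dx": 0,"dy": -0.6,"dz": 0,"rx": 0,"ry": 0,"rz": 0},
    {"dx": 0,"dy": -0.6,"dz": 0,"rx": 0,"ry": 0,"rz": 0},
    {"dx": 0,"dy": -0.6,"dz": 0,"rx": 0,"ry": 0,"rz": 0},
    {"dx": 0,"dy": -0.6,"dz": 0,"rx": 0,"ry": 0,"rz": 0},
    {"dx": 0,"dy": -0.6,"dz": 0,"rx": 0,"ry": 0,"rz": 0},
    {"dx": 0,"dy": -0.6,"dz": 0,"rx": 0,"ry": 0,"rz": 0},
    {"dx": 0,"dy": -0.6,"dz": 0,"rx": 0,"ry": 0,"rz": 0},
    {"dx": 0,"dy": 0,"dz": 0,"rx": 0,"ry": 0,"rz": 0},
  ],
)

```text
time_s: 9.1
tcp_pos: [0.4845, 0.0168, 0.0922]
tool_rot: [-3.141, 0.005, 3.115]
force: [8.8, -0.5, -1.8]
grip_width: 0.0123
finger_force: 58.8
```

```bash
python3 -c "
from h import *
import cv2
to(.48,.011,.092)
a=cams.get_image('scene')[160:280,240:380]
cv2.imwrite('pics/s3.png',cv2.convertScaleAbs(cv2.resize(a,None,fx=5,fy=5,interpolation=cv2.INTER_CUBIC),alpha=1.4))
"
```

```text
t 9.1 q [ 0.035  0.307 -0.498  0.76  -0.001  0.062] tcp [0.4845 0.0168 0.0922] rpy deg [-179.98    0.29  178.46] F [ 8.8 -0.5 -1.8] w 0.01233294653272386
move cm [ 0.43 -0.59  0.02]
```

View pics/s3.png

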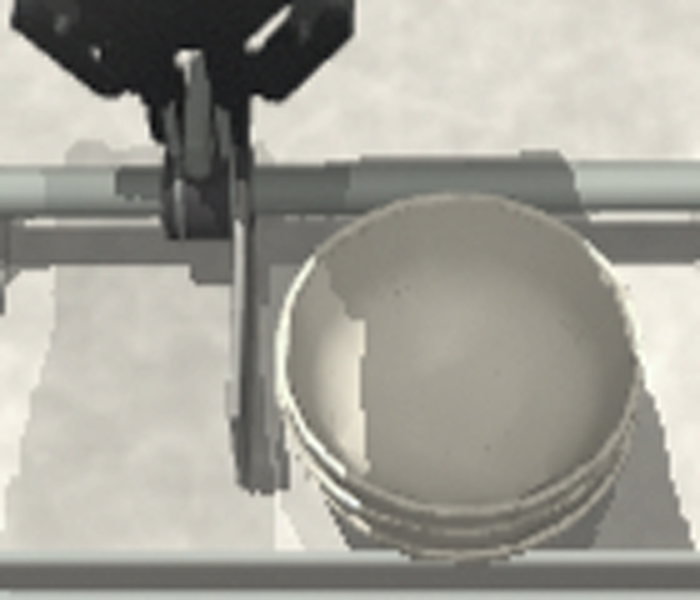

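```bash
python3 -c "
from h import *
import cv2
s=lambda x,y,z:at('scene',240+x/5,160+y/5,z)
print('rim',s(277,350,.097),s(640,350,.097))
print('plate top strip front',s(229,412,.07),s(241,412,.07),'bottom',s(243,490,0))
a=cams.get_image('top')[165:285,230:380]
cv2.imwrite('pics/t3.png',cv2.convertScaleAbs(cv2.resize(a,None,fx=5,fy=5,interpolation=cv2.INTER_CUBIC),alpha=1.1))
"
```

```text
rim [ 0.37735912 -0.01801177  0.097     ] [ 0.3777251  -0.15475899  0.097     ]
plate top strip front [0.36503337 0.00128235 0.07      ] [ 0.36504427 -0.00332118  0.07      ] bottom [ 3.64826991e-01  2.57036680e-04 -1.11022302e-16]
```

View pics/t3.png

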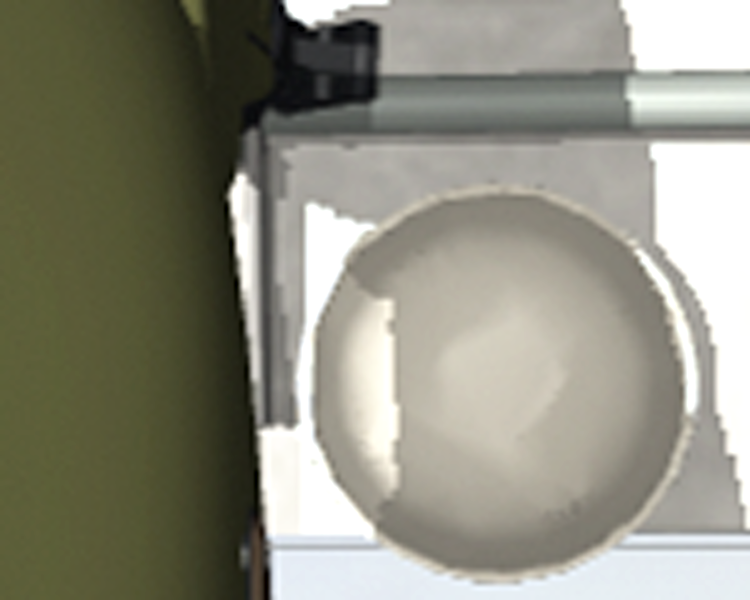

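The stop slid with the wing. Both views put the plate face at y≈-0.003 to -0.005 and the rim at y≈-0.018 to -0.021, so the gap is about 16 mm and the bowls are unmoved. I'll go 8 mm further and then release.

>>> step_arm(
  commands=[
    {"dx": 0,"dy": -0.2,"dz": 0,"rx": 0,"ry": 0,"rz": 0},
    {"dx": 0,"dy": -0.2,"dz": 0,"rx": 0,"ry": 0,"rz": 0},
    {"dx": 0,"dy": -0.2,"dz": 0,"rx": 0,"ry": 0,"rz": 0},
    {"dx": 0,"dy": -0.2,"dz": 0,"rx": 0,"ry": 0,"rz": 0},
    {"dx": 0,"dy": 0,"dz": 0,"rx": 0,"ry": 0,"rz": 0},
    {"dx": 0,"dy": 0,"dz": 0,"rx": 0,"ry": 0,"rz": 0},
  ],
)

```text
time_s: 9.8
tcp_pos: [0.4845, 0.0095, 0.0922]
tool_rot: [3.141, 0.006, 3.115]
force: [9.6, 1.3, -4.3]
grip_width: 0.0124
finger_force: 58.7
```

>>> step_arm(
  commands=[
    {"dx": 0,"dy": 0,"dz": 0,"rx": 0,"ry": 0,"rz": 0},
    {"dx": 0,"dy": 0,"dz": 0,"rx": 0,"ry": 0,"rz": 0},
    {"dx": 0,"dy": 0,"dz": 0,"rx": 0,"ry": 0,"rz": 0},
    {"dx": 0,"dy": 0,"dz": 0,"rx": 0,"ry": 0,"rz": 0},
    {"dx": 0,"dy": 0,"dz": 0,"rx": 0,"ry": 0,"rz": 0},
  ],
  claw=120,
)

```text
time_s: 10.3
tcp_pos: [0.4808, 0.0094, 0.0915]
tool_rot: [-3.141, -0.001, 3.115]
force: [0.2, 0.1, -0.1]
grip_width: 0.0453
finger_force: 0.0
```

>>> step_arm(
  commands=[
    {"dx": 0,"dy": 0,"dz": -0.7,"rx": 0,"ry": 0,"rz": 0},
    {"dx": 0,"dy": 0,"dz": -0.7,"rx": 0,"ry": 0,"rz": 0},
    {"dx": 0,"dy": 0,"dz": -1,"rx": 0,"ry": 0,"rz": 0},
    {"dx": 0,"dy": 0,"dz": -1,"rx": 0,"ry": 0,"rz": 0},
    {"dx": 0,"dy": 0,"dz": -1.5,"rx": 0,"ry": 0,"rz": 0},
    {"dx": 0,"dy": 0,"dz": -2,"rx": 0,"ry": 0,"rz": 0},
    {"dx": 0,"dy": 0,"dz": -2,"rx": 0,"ry": 0,"rz": 0},
    {"dx": 0,"dy": 2,"dz": -2,"rx": 0,"ry": 0,"rz": 0},
    {"dx": 0,"dy": 2.5,"dz": -1,"rx": 0,"ry": 0,"rz": 0},
    {"dx": 0,"dy": 2.5,"dz": 0,"rx": 0,"ry": 0,"rz": 0},
    {"dx": 0,"dy": 2.5,"dz": 0,"rx": 0,"ry": 0,"rz": 0},
    {"dx": 0,"dy": 0,"dz": 0,"rx": 0,"ry": 0,"rz": 0},
  ],
)

```text
time_s: 11.5
tcp_pos: [0.4845, 0.1069, 0.2119]
tool_rot: [3.14, 0.002, 3.119]
force: [0.1, -0.8, 0.1]
grip_width: 0.0453
finger_force: 0.0
```

```bash
python3 -c "
from h import *
import cv2
f=lambda n,a:cv2.resize(a,(700,600),interpolation=cv2.INTER_CUBIC)
a=cams.get_image('scene')[160:280,240:380];b=cams.get_image('top')[165:285,240:380]
cv2.imwrite('pics/f4.png',cv2.hconcat([cv2.resize(x,(400,343),interpolation=cv2.INTER_CUBIC) for x in(a,b)]))
"
```

```text
(no output)
```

View pics/f4.png

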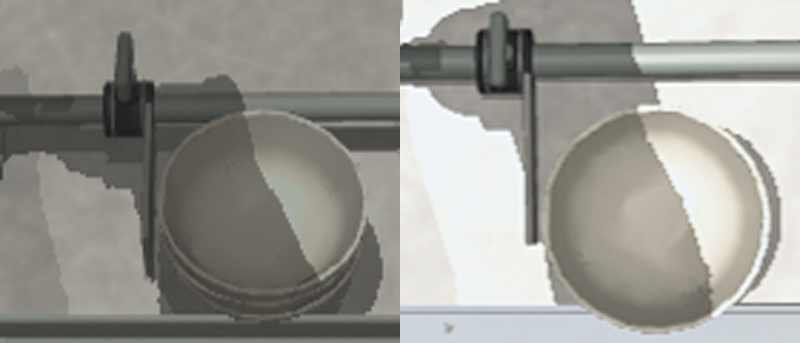

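The wing stands across the rail. The plate face (left panel about 153,200; right panel about 534,200) is roughly 9 mm from the rim (546,215). The bowls are where they started, and the gripper is clear.

```bash
python3 -c "
from plant import sign_off
print(sign_off())"
```

```text
the job is handed in; nothing more can be done
None
```

I turned the bowl stop's wing screw about 79° anticlockwise and left it slack, then slid the stop until its plate stood about 9 mm from the bowls; the bowls did not move, I never touched the plain collar, and I handed the job in at about 12 s.

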